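Change the bench over to the standby feed

TASK

Change the bench over from the main feed to the standby feed: first throw the red-handled lever switch off (from its green end over to its white end), then throw the blue-handled one on (from its white end over to its green end). Last, roll the six-sided status bar over along the bench, face by face and without picking it up, until its blue face lies flat on top, and leave it near where it was. Do not shift or tip the two glue bottles and the weight, and let go of everything.

Things in the scene. Friction and masses are not known exactly. Their poses are not given: they have to be found in the camera images.
- red_switch: main feed switch, lever switch screwed to the bench. Steel plate 150 x 90 x 6 mm, grey housing 110 x 64 mm up to z = 36 mm, pivot cheeks (30 x 38 mm) up to 65 mm. Origin: centre of the underside. The lever swings in the body's x-z plane about a pivot 50 mm above the origin. Green patches at its -x end mark on, white ones at +x off.
- red_lever (a joint): lever of the red-handled switch, 90 mm from pivot to T-grip axis. 0: leans 43 degrees from upright to the switch's -x; 0.75: upright; 1.5: leans 43 degrees to +x. Its weighted grip keeps it at either end stop (about 4 N, pushed level at the grip, frees it) and drops it to the other once past upright. 0 = on (start), 1.5 = off.
- red_grip (a point): centre of the red T-grip, a freely revolving bar 22 mm thick, 70 mm long, along the switch's y. It is 116 mm above the bench at either end (61 mm to the side of the pivot), 140 mm when upright (top 151 mm). Push it over with shut fingers set on its outer side, tips about 93 mm above the bench.
- blue_switch: standby feed switch, lever switch screwed to the bench. Steel plate 150 x 90 x 6 mm, grey housing 110 x 64 mm up to z = 36 mm, pivot cheeks (30 x 38 mm) up to 65 mm. Origin: centre of the underside. The lever swings in the body's x-z plane about a pivot 50 mm above the origin. White patches at its -x end mark off, green ones at +x on.
- blue_lever (a joint): lever of the blue-handled switch, 90 mm from pivot to T-grip axis. 0: leans 43 degrees from upright to the switch's -x; 0.75: upright; 1.5: leans 43 degrees to +x. Its weighted grip keeps it at either end stop (about 4 N, pushed level at the grip, frees it) and drops it to the other once past upright. 0 = off (start), 1.5 = on.
- blue_grip (a point): centre of the blue T-grip, a freely revolving bar 22 mm thick, 70 mm long, along the switch's y. It is 116 mm above the bench at either end (61 mm to the side of the pivot), 140 mm when upright (top 151 mm). Push it over with shut fingers set on its outer side, tips about 93 mm above the bench.
- status_bar: loose six-sided wooden bar, 150 mm long, sides 32 mm, 55.4 mm across flats, 64 mm across corners, 0.2 to 0.42 kg. Origin in its middle, 27.7 mm above the bench when it lies on a face; body y runs along the bar. Faces in turn: red, yellow, blue, then three of bare wood. Start: red up (body z upward), yellow up and towards body -x, blue down and towards -x.
- bar_red_face (a point): centre of the bar's red face, up at the start. The bench grips the bar (friction about 1): fingertips pressed on its upper sloped face from behind, some 36 mm above the bench, and led in an arc about its front bottom edge tip it; past 30 degrees it drops on to its next face.
- bar_yellow_face (a point): centre of the bar's yellow face, between red and blue. Rolling the bar towards its start +x (about body +y) brings yellow up after one face (60 degrees, 32 mm of travel) and blue after two.
- bar_blue_face (a point): centre of the bar's blue face; 55.4 mm above the bench when blue is up
- yellow_bottle: loose yellow glue bottle with red nozzle, 68 mm thick, 265 mm tall, origin at the centre of its underside; stands beside the red switch, 105 to 130 mm towards the switch's +y; to be left alone
- white_bottle: loose white glue bottle with red nozzle, 69 mm thick, 265 mm tall, origin at the centre of its underside; stands beside the blue switch, 105 to 130 mm towards the switch's +y; to be left alone
- iron_weight: loose turned steel weight with a knob, 58 mm wide, 59 mm high, 0.75 kg, origin at the centre of its underside; stands behind the bar, 125 to 150 mm towards its start -x; to be left alone

How it is judged:
By the outcome, as a careful person would: the job done as asked, in the order asked, and still so for the second after the job is handed in, with the robot touching nothing.
It also fails if it takes over 72 s, if anything falls off the work surface, if the arm or the gripper's body presses on something with over 40 N, if the wrist force passes 120 N, or if a joint passes its speed limit or range.

ROBOT

A 6-joint arm with a two-finger parallel gripper is mounted at the origin on a cart in front of the work surface, level with it; the furniture and walls round the work are solid. World frame = base frame: x ahead of the robot, y to its left, z up, the work surface at z = 0. Lengths are in mm, angles in rad, forces in N, time in s.
With the tool pointing down it reaches from about 275 to 750 mm from the base axis. Payload 10.2 kg.
Tool frame: the origin (TCP) lies between the finger pads; the fingertips stand 11 mm ahead of it and the grasp point (between the pads) lies 8 mm behind it; z points along the fingers, y is the line along which they close (so a half turn about z gives the same grasp; the last joint's range is limited). The gripper opens to 85 mm and grips with 20 to 120 N. Pads are 22 mm wide; open, the fingers measure 114 mm over their backs; the gripper's body (76 mm by 85 mm) begins 54 mm behind the grasp point. The pads swing forward as they close: fully open they stand 13 mm farther back than shut.
Start: joints at [-1.545, 0.313, 1.498, -0, 1.331, -0.223], TCP at [129.263, -508.844, 242.294] pointing down, gripper open.
Joint ranges: [-2.94, 2.94], [-0.97, 2.17], [0.19, 2.56], [-1.23, 4.37], [0.02, 3.11], [-2.88, 2.88]. Speed limits (rad/s): [2.39, 2.39, 3.01, 3.14, 3.14, 3.14].

INTERFACE

Orientations are given as a unit quaternion [w, x, y, z].
In Python, from rig import sense, eyes, finish_job gives the robot as it stands.
- The arm moves only by the shell command python3 -m jog 'ROWS' [FORCE]. ROWS is JSON, a list of rows, each a list of 7 numbers: the shift along the tool's x, y, z in m, then the turn, a rotation vector about the tool's x, y, z in rad, then the finger opening in m, from 0 to 0.0854. In form: [[dx, dy, dz, rx, ry, rz, gripper], ...]. A call has 1 to 5 rows; each row shifts and turns the commanded pose from where the row before left it, along the tool's axes as they then stand; what a row does not reach is not made up. A row lasts 1/10 s, in which the tool goes at most 50 mm and 8.59 degrees, less where a joint would pass 70% of its speed; a pose out of reach is approached as far as the arm can. A call is refused whole if a number of a shift passes 0.05 or a number of a turn 0.15, either way. A call with a gripper value outside its range is refused whole. The fingers move at their own pace and stop on an object; FORCE is the grip in N (left out, the last holds). Time passes only in rows, so rows that do not move let the fingers close. It gives the time, the measured TCP pose, the force, the opening and the grip force at its end, in the units of the state.
- sense(): the state, without advancing time (a new reading comes with each control period).
- eyes.capture(name): name is "side" or "top" or "wrist"; returns the picture (480x640x3 uint8, red, green, blue); there is no depth.
- eyes.calibration(name): a dict with "fx", "fy", "cx", "cy" (pixels), "dist" ([k1, k2, p1, p2, k3] as OpenCV has them; the pictures are not rectified), "cam_to_world" (4x4, takes a point from camera to world coordinates); the wrist camera has in their place "mount" (4x4, takes a point from camera to tool coordinates, whose origin is the TCP and whose axes are the flange's). Camera axes: x right, y down, z forward; pixel columns grow to the right and rows downward; lengths in mm; the calibration is good to about 2 mm. A picture is of the moment at which its call begins: read the wrist's pose just before it. calibration takes no time and is no camera call.
- finish_job(): hands the job in; it is judged then, once.
The state is a dict: "time_s": time; "joints": joint angles; "dq": joint speeds; "tau": joint torques, N m; "eef_pos": TCP position; "ee_rot": TCP orientation; "force": force on the tool from outside, world axes, zero at the start; "wrist_torque": the same for the moment, N m; "grip_width": opening from 0.0 (shut) to 1.0 (fully open); "grip_force": force on a finger pad.
Only numpy, scipy, OpenCV 4.12 (cv2) and the standard library are available. Lean on these libraries where they do the work, as an engineer would, in place of code of your own. Each camera call takes 0.05 s, during which the arm holds its last target. There are 200 camera calls.

## Working session

There is one attempt and no reset: what is moved stays moved. The work goes in short steps, Python scripts to look and compute and a shell command to move; the robot and the scene stay as the last step left them, time stands still between calls to the robot, and variables do not carry over. Pictures are saved under pics/ and viewed, at most 10 in all, crops included, and the job is handed in when it is done.

```bash
mkdir -p pics; ls
python3 - <<'E'
from rig import sense, eyes
import cv2
s=sense();print(s)
for n in("top","side"):
    im=eyes.capture(n);cv2.imwrite(f"pics/{n}0.png",im[:,:,::-1]);c=eyes.calibration(n);print(n,c)
print(eyes.calibration("wrist"))
E
```

```text
pics
{'time_s': 0.0, 'joints': array([-1.54540307e+00,  3.13429551e-01,  1.49845943e+00,  6.31098468e-06,
        1.33098606e+00, -2.23423545e-01]), 'dq': array([ 0.00228155,  0.00059879, -0.00159608, -0.00085525, -0.0012785 ,
       -0.00094324]), 'tau': array([-5.77589199e-04, -4.12261534e+01, -2.59743655e+01, -2.10795697e-04,
        4.15896939e-03,  1.10229581e-05]), 'eef_pos': array([ 129.25636861, -508.58329971,  241.73711688]), 'ee_rot': array([-6.37747997e-04,  9.92271140e-01,  1.24086958e-01,  6.64336803e-05]), 'force': array([-0.07024276,  0.61582493, -0.28442075]), 'wrist_torque': array([-0.00285141, -0.03737149,  0.01873209]), 'grip_force': 0.0, 'grip_width': 0.9992408999496047}
top {'fx': 582.937560069154, 'fy': 582.937560069154, 'cx': 326.5229341795712, 'cy': 243.11772583085292, 'dist': array([0.03774077, 0.        , 0.        , 0.        , 0.        ]), 'cam_to_world': array([[ 2.10398458e-02, -9.91382414e-01,  1.29299010e-01,
         2.95128932e+02],
       [-9.99649659e-01, -2.29377652e-02, -1.32067712e-02,
         5.58310190e+01],
       [ 1.60587910e-02, -1.28975
[... 520 characters left out ...]
[-1.00693569e-02, -7.85332116e-01, -6.18992791e-01,
         9.52720173e+02],
       [ 0.00000000e+00,  0.00000000e+00,  0.00000000e+00,
         1.00000000e+00]])}
{'fx': 342.47209678797446, 'fy': 342.47209678797446, 'cx': 318.2138584826786, 'cy': 238.3573979338462, 'dist': array([-0.06560196,  0.        ,  0.        ,  0.        ,  0.        ]), 'mount': array([[ 1.20038460e-04, -9.52708926e-01, -3.03884334e-01,
         7.75111969e+01],
       [ 9.99999793e-01, -7.79543026e-05,  6.39408397e-04,
        -1.47890421e+00],
       [-6.32859179e-04, -3.03884348e-01,  9.52708719e-01,
        -1.31696549e+02],
       [ 0.00000000e+00,  0.00000000e+00,  0.00000000e+00,
         1.00000000e+00]])}
```

View pics/top0.png

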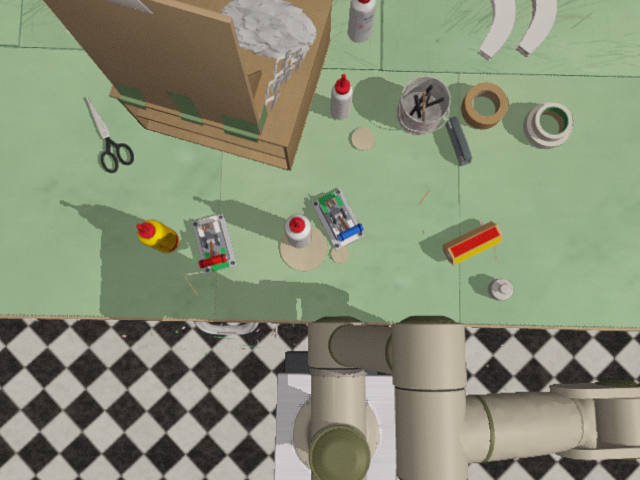

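View pics/side0.png

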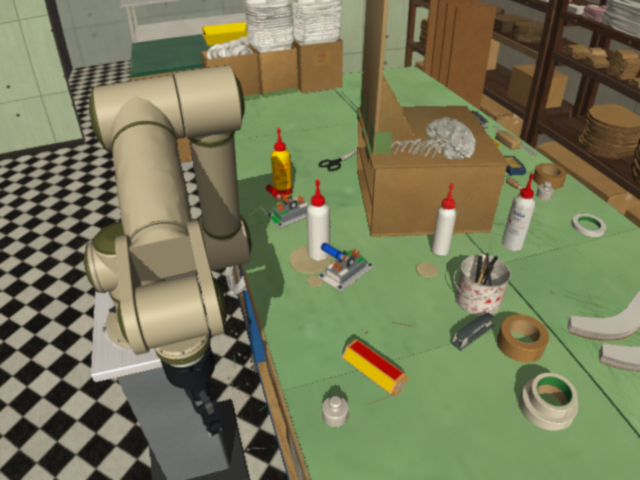

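The top view shows the red switch around (214,243) with its grip at (212,262), and the blue switch around (339,217) with its grip at (350,232). The bar is around (474,243) and the weight at (501,289). The side view shows the same layout. I'll enlarge both areas.

Run:
```python
import cv2,numpy as np
im=cv2.imread("pics/top0.png")
a=cv2.resize(im[180:280,180:380],None,fx=4,fy=4,interpolation=cv2.INTER_CUBIC)
b=cv2.resize(im[205:310,430:530],None,fx=4,fy=4,interpolation=cv2.INTER_CUBIC)[:200*2]
cv2.imwrite("pics/c1.png",a); 
b=cv2.resize(im[210:310,430:530],None,fx=6,fy=6,interpolation=cv2.INTER_CUBIC)
cv2.imwrite("pics/c2.png",b)
```

```text
(no output)
```

View pics/c1.png

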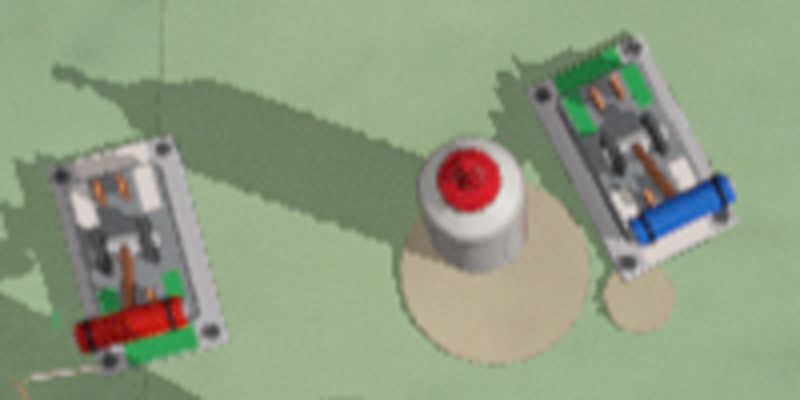

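View pics/c2.png

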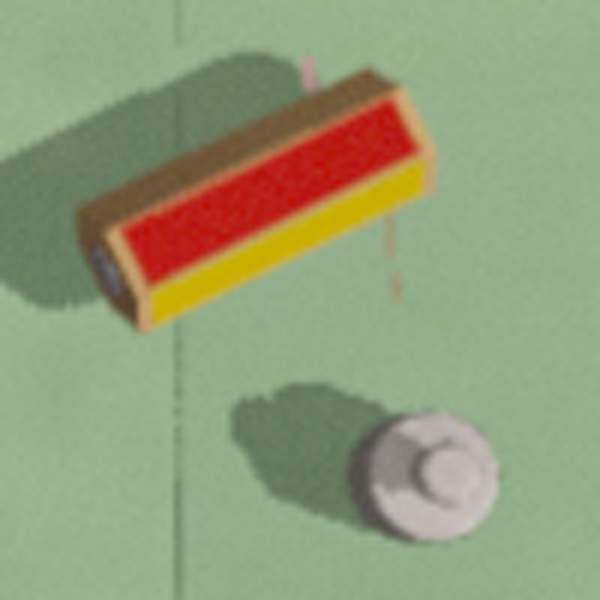

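The crops give these c1 pixels:
- Red screws: (62,176), (164,149), (210,331), (109,361). Red grip ends: (80,336) and (186,312).
- Blue screws: (543,95), (631,47), (722,217), (628,262). Blue grip ends: (634,228) and (734,188).

In c2, the red face corners are (108,232), (402,88), (435,152) and (145,290). The weight's knob is at (452,472).

```bash
cat > h.py <<'E'
import numpy as np,cv2
from rig import sense,eyes
from scipy.spatial.transform import Rotation as R
def ray(p,z,cam="top"):
    c=eyes.calibration(cam);T=c["cam_to_world"]
    K=np.array([[c["fx"],0,c["cx"]],[0,c["fy"],c["cy"]],[0,0,1]])
    q=cv2.undistortPoints(np.array(p,float).reshape(-1,1,2),K,c["dist"])[:,0]
    d=np.c_[q,np.ones(len(q))]@T[:3,:3].T;o=T[:3,3]
    return o+d*((z-o[2])/d[:,2])[:,None]
def togo(p,yaw,tilt=0):
    """tool-axis shift (m) and rotvec to reach world p, tool down, tool y at yaw"""
    s=sense();q=s["ee_rot"];r=R.from_quat([q[1],q[2],q[3],q[0]])
    y=np.array([np.cos(yaw),np.sin(yaw),0]);z=np.array([0,0,-1.]);
    if (r.as_matrix()[:,1]@y)<0:y=-y
    t=R.from_matrix(np.c_[np.cross(y,z),y,z])
    print("t",s["time_s"],"pos",s["eef_pos"].round(1),"F",s["force"].round(1),"j",s["joints"].round(2))
    print("shift m",(r.inv().apply(np.array(p)-s["eef_pos"])/1000).round(4),"turn",(r.inv()*t).as_rotvec().round(3))
E
python3 - <<'E'
from h import *
def c1(l):return (np.array(l)+.5)/4-.5+180
def c2(l):return (np.array(l)+.5)/6-.5+[430,210]
for n,sc,g in(("red",[(62,176),(164,149),(210,331),(109,361)],[(80,336),(186,312)]),("blue",[(543,95),(631,47),(722,217),(628,262)],[(634,228),(734,188)])):
    S=ray(c1(sc),7);G=ray(c1(g),116);c=S.mean(0);x=(S[0]+S[1]-S[2]-S[3])/2;L=np.linalg.norm
    print(n,c.round(1),"yaw",np.degrees(np.arctan2(x[1],x[0])),"dx",L(x),"dy",L(S[0]-S[1]),"grip",G.mean(0).round(1),"len",L(G[0]-G[1]),"off",L((G.mean(0)-c)[:2]),"gyaw",np.degrees(np.arctan2(*(G[0]-G[1])[1::-1])))
B=ray(c2([(108,232),(402,88),(435,152),(145,290)]),55.4)
print("bar",B.mean(0).round(1),[np.linalg.norm(B[i]-B[i-1]).round(1) for i in range(4)],"yaw y",[np.degrees(np.arctan2(*(B[i]-B[j])[1::-1])).round(1) for i,j in((0,1),(3,2))])
print("weight",ray(c2([(452,472)]),59))
print("bottles",ray([(146,229),(297,225)],265).round(0))
togo([300,0,300],np.pi/2)
E
```

```text
red [495.8 344.2   7. ] yaw 16.574940384881266 dx 131.55404805298818 dy 71.9546699116504 grip [437.  324.4 116. ] len 68.44432807273074 off 62.04290566861598 gyaw 104.22648762321677
blue [572.8   6.1   7. ] yaw 28.394491860643782 dx 132.9164775495206 dy 70.17036444980539 grip [520.  -25.4 116. ] len 69.68630345900227 off 61.536894248499095 gyaw 113.28388104891621
bar [ 510.7 -362.4   55.4] [np.float64(30.4), np.float64(148.5), np.float64(32.0), np.float64(145.3)] yaw y [np.float64(117.3), np.float64(116.6)]
weight [[ 386.74695829 -438.65496962   59.        ]]
bottles [[492. 453. 265.]
 [510. 107. 265.]]
t 0.1 pos [ 129.2 -508.6  241.8] F [-0.3 -0.3 -0. ] j [-1.55  0.31  1.5   0.    1.33 -0.22]
shift m [ 0.2907 -0.451  -0.0576] turn [-0.001 -0.     0.249]
```

```bash
python3 -m jog '[[0.04,-0.028,0,0,0,0,0],[0.04,-0.028,0,0,0,0,0],[0.04,-0.028,0,0,0,0,0],[0.04,-0.028,0,0,0,0,0],[0.04,-0.028,0,0,0,0,0]]'
python3 -m jog '[[0.02,-0.045,0,0,0,0,0],[0.02,-0.045,0,0,0,0,0],[0.02,-0.045,0,0,0,0,0],[0.02,-0.045,0,0,0,0,0],[0.02,-0.045,0,0,0,0,0]]'
python3 -m jog '[[0.015,-0.047,0,0,0,0,0],[0.015,-0.047,0,0,0,0,0],[0.015,-0.047,0,0,0,0,0],[0.015,-0.047,0,0,0,0,0],[0.015,-0.047,0,0,0,0,0]]'
python3 -m jog '[[0.02,-0.045,0,0,0,0,0],[0.02,-0.045,0,0,0,0,0],[0.02,-0.045,0,0,0,0,0],[0,0,0,0,0,0,0]]'
python3 -c "
from h import *
togo([394,312,104],np.radians(107.5))"
```

```text
time_s: 0.6
eef_pos: [289.4, -322.1, 242.1]
ee_rot: [-0.0, 0.992, 0.124, -0.0]
force: [0.5, -0.4, 0.4]
grip_width: 0.145
grip_force: 0.0
time_s: 1.1
eef_pos: [329.8, -79.3, 242.3]
ee_rot: [0.0, 0.992, 0.124, 0.0]
force: [2.0, -0.9, -0.9]
grip_width: 0.003
grip_force: 0.0
time_s: 1.6
eef_pos: [344.4, 167.2, 242.3]
ee_rot: [0.0, 0.992, 0.124, 0.0]
force: [1.3, -0.9, 0.8]
grip_width: -0.0
grip_force: 0.0
time_s: 2.0
eef_pos: [369.5, 314.6, 241.2]
ee_rot: [-0.0, 0.992, 0.126, -0.001]
force: [-0.6, -0.5, 0.3]
grip_width: 0.0
grip_force: 0.0
t 2.0 pos [369.5 314.6 241.2] F [-0.6 -0.5  0.3] j [0.46 0.23 1.61 0.   1.3  1.78]
shift m [0.0232 0.0087 0.1371] turn [-0.001  0.001 -0.052]
```

```bash
python3 -m jog '[[0.023,0.009,0.037,0,0,0,0],[0,0,0.04,0,0,-0.052,0],[0,0,0.04,0,0,0,0],[0,0,0.02,0,0,0,0],[0,0,0,0,0,0,0]]'
python3 -c "
from h import *
togo([495.8-8,344.2-3,104],np.radians(107.5))"
```

```text
time_s: 2.5
eef_pos: [393.0, 306.4, 102.9]
ee_rot: [0.001, 0.989, 0.15, -0.003]
force: [1.1, 0.4, -0.0]
grip_width: 0.002
grip_force: 0.0
t 2.5 pos [393.  306.4 102.9] F [ 1.1  0.4 -0. ] j [ 0.43  0.42  1.75 -0.    0.98  1.7 ]
shift m [ 0.1008 -0.0052 -0.0017] turn [ 0.001  0.006 -0.005]
```

```bash
python3 -m jog '[[0.015,-0.003,-0.001,0,0,0,0],[0.015,-0.003,0,0,0,0,0],[0.015,0,0,0,0,0,0],[0.015,0,0,0,0,0,0],[0.015,0,0,0,0,0,0]]'
python3 -m jog '[[0.015,0,0,0,0,0,0],[0.015,0,0,0,0,0,0],[0,0,0,0,0,0,0]]'
python3 -m jog '[[-0.02,0,0,0,0,0,0],[-0.03,0,-0.01,0,0,0,0],[-0.03,0,-0.04,0,0,0,0],[0,0,-0.04,0,0,0,0],[0,0,-0.04,0,0,0,0]]'
python3 - <<'E'
from h import *
im=eyes.capture("top");cv2.imwrite("pics/t1.png",cv2.resize(im[180:280,180:380],None,fx=3,fy=3,interpolation=cv2.INTER_CUBIC)[:,:,::-1])
togo([572.8-106*.870,6.1-106*.492,104],np.radians(119.5))
E
```

```text
time_s: 3.0
eef_pos: [465.1, 335.6, 108.0]
ee_rot: [-0.0, 0.989, 0.15, 0.001]
force: [-0.3, -0.5, -0.2]
grip_width: 0.004
grip_force: 0.0
time_s: 3.3
eef_pos: [494.4, 344.4, 107.7]
ee_rot: [-0.0, 0.989, 0.149, 0.001]
force: [0.2, 0.3, 0.2]
grip_width: -0.001
grip_force: 0.0
time_s: 3.8
eef_pos: [415.1, 320.2, 239.1]
ee_rot: [-0.0, 0.989, 0.15, 0.001]
force: [0.3, 0.6, -0.1]
grip_width: -0.003
grip_force: 0.0
t 3.85 pos [417.3 321.3 245.8] F [ 0.2 -0.2  6.9] j [ 0.43  0.31  1.5  -0.    1.33  1.7 ]
shift m [-0.0503  0.3698  0.1407] turn [-0.    -0.012 -0.214]
```

View pics/t1.png

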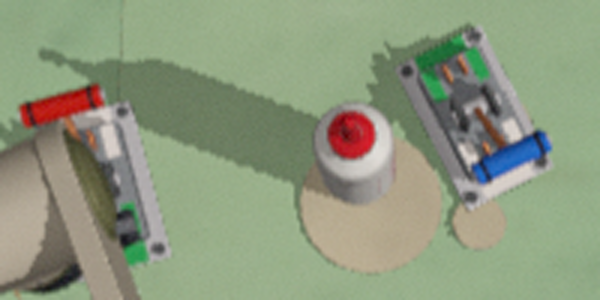

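The red grip is now at (62,105) in this picture, which is the white end, so the main feed is off. The bottles haven't moved. Next I go round the white bottle to the blue switch.

```bash
python3 -m jog '[[-0.02,0.045,0,0,0,0,0],[-0.02,0.045,0,0,0,0,0],[-0.02,0.045,0,0,0,0,0],[-0.02,0.045,0,0,0,0,0],[-0.02,0.045,0,0,0,0,0]]'
python3 -m jog '[[0,0.048,0,0,0,-0.07,0],[0,0.045,0,0,0,-0.07,0],[0,0.045,0,0,0,-0.07,0],[0,0,0.03,0,0,0,0],[0,0,0,0,0,0,0]]'
python3 -c "
from h import *
togo([572.8-106*.870,6.1-106*.492,104],np.radians(119.5))"
```

```text
time_s: 4.35
eef_pos: [386.4, 74.6, 236.9]
ee_rot: [0.0, 0.989, 0.15, 0.001]
force: [1.6, 0.1, 0.3]
grip_width: -0.002
grip_force: 0.0
time_s: 4.85
eef_pos: [435.6, -52.4, 204.2]
ee_rot: [-0.002, 0.968, 0.252, -0.002]
force: [-0.2, 0.8, 0.7]
grip_width: 0.0
grip_force: 0.0
t 4.85 pos [435.6 -52.4 204.2] F [-0.2  0.8  0.7] j [-0.39  0.16  1.8   0.    1.19  0.67]
shift m [0.0427 0.0168 0.1   ] turn [-0.004  0.003 -0.006]
```

```bash
python3 -m jog '[[0.02,0.01,0.035,0,0,0,0],[0.016,0.007,0.035,0,0,0,0],[0.006,0,0.028,0,0,0,0],[0,0,0,0,0,0,0],[0,0,0,0,0,0,0]]'
python3 -c "
from h import *
togo([572.8-6*.870,6.1-6*.492,104],np.radians(119.5))"
```

```text
time_s: 5.35
eef_pos: [482.4, -46.1, 110.0]
ee_rot: [0.0, 0.967, 0.253, 0.0]
force: [0.6, -1.0, 0.1]
grip_width: 0.003
grip_force: 0.0
t 5.35 pos [482.4 -46.1 110. ] F [ 0.6 -1.   0.1] j [-0.34  0.38  1.79 -0.    0.98  0.72]
shift m [ 0.0984 -0.0012  0.006 ] turn [ 0.001 -0.001 -0.003]
```

```bash
python3 -m jog '[[0.015,0,0.003,0,0,0,0],[0.015,0,0.002,0,0,0,0],[0.015,0,0,0,0,0,0],[0.015,0,0,0,0,0,0],[0.015,0,0,0,0,0,0]]'
python3 -m jog '[[0.015,0,0,0,0,0,0],[0.015,0,0,0,0,0,0],[0,0,0,0,0,0,0]]'
python3 -m jog '[[-0.02,0,0,0,0,0,0],[-0.03,0,-0.01,0,0,0,0],[-0.03,0,-0.04,0,0,0,0],[-0.03,0,-0.03,0,0,0,0.0854],[-0.03,0.02,-0.02,0,0,0,0.0854]]'
python3 -m jog '[[-0.01,0.045,0,0,0,0,0.0854],[-0.01,0.045,0,0,0,0,0.0854],[-0.01,0.045,0,0,0,0,0.0854],[0,0,0,0,0,0,0.0854]]'
python3 - <<'E'
from h import *
im=eyes.capture("top");cv2.imwrite("pics/t2.png",cv2.resize(im[180:310,130:530],None,fx=2,fy=2,interpolation=cv2.INTER_CUBIC)[:,:,::-1])
togo([510.7-60*.891,-362.4-60*.454,100],np.radians(117))
E
```

```text
time_s: 5.85
eef_pos: [548.7, -9.8, 106.3]
ee_rot: [0.001, 0.968, 0.253, 0.001]
force: [-0.4, -0.8, 0.0]
grip_width: 0.003
grip_force: 0.0
time_s: 6.15
eef_pos: [575.2, 5.2, 105.9]
ee_rot: [0.001, 0.967, 0.253, 0.002]
force: [0.5, 0.5, -0.0]
grip_width: -0.002
grip_force: 0.0
time_s: 6.65
eef_pos: [459.8, -80.8, 206.9]
ee_rot: [0.001, 0.967, 0.254, 0.002]
force: [1.1, -0.4, 0.6]
grip_width: 0.332
grip_force: 0.0
time_s: 7.05
eef_pos: [501.2, -218.0, 204.6]
ee_rot: [0.001, 0.968, 0.251, 0.001]
force: [-0.1, 0.2, 0.3]
grip_width: 0.99
grip_force: 0.0
t 7.1 pos [ 500.8 -215.5  204.4] F [-0.4  0.3 -0. ] j [-0.62  0.39  1.49 -0.    1.26  0.44]
shift m [-0.1227  0.1308  0.1045] turn [ 0.001 -0.001  0.037]
```

View pics/t2.png

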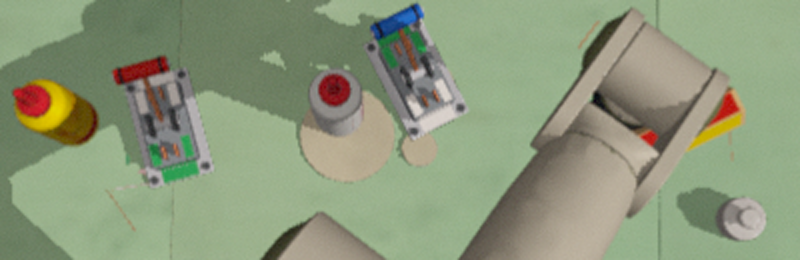

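The red grip is at (140,70), the white end, and the blue grip is at (397,20), the green end. Both switches are thrown and the bottles and weight are where they were. Now the bar.

```bash
python3 -m jog '[[-0.034,0.033,0,0,0,0,0],[-0.034,0.033,0,0,0,0,0],[-0.034,0.033,0,0,0,0,0],[-0.034,0.033,0,0,0,0.037,0],[0,0,0.04,0,0,0,0]]'
python3 -m jog '[[0,0,0.04,0,0,0,0],[0,0,0.02,0,0,0,0],[0,0,0,0,0,0,0],[0,0,0,0,0,0,0]]'
python3 - <<'E'
from h import *
w=eyes.capture("wrist");cv2.imwrite("pics/w1.png",w[:,:,::-1])
togo([510.7-75*.891,-362.4-75*.454,47],np.radians(117))
E
```

```text
time_s: 7.6
eef_pos: [446.6, -400.5, 168.5]
ee_rot: [0.006, 0.973, 0.232, 0.002]
force: [1.4, -1.6, -0.4]
grip_width: 0.143
grip_force: 0.0
time_s: 8.0
eef_pos: [447.6, -394.9, 105.3]
ee_rot: [0.001, 0.972, 0.235, 0.0]
force: [-0.2, 0.0, 0.4]
grip_width: -0.002
grip_force: 0.0
t 8.05 pos [ 447.9 -395.3  105.7] F [-0.3  0.2  1. ] j [-0.92  0.6   1.44  0.    1.1   0.18]
shift m [-0.0041 -0.001   0.0587] turn [ 0.003 -0.001  0.003]
```

View pics/w1.png

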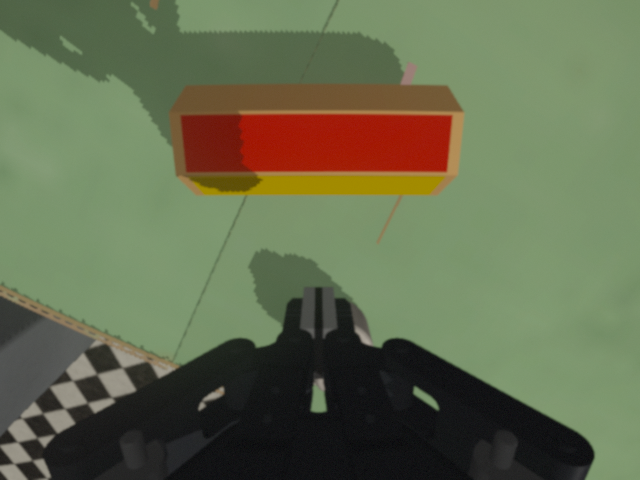

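The wrist view shows the bar level and centred on the fingers. The red face spans columns 172–462, with its far edge at row 112 and its near edge at row 174. I'll check its distance, then descend.

```bash
python3 - <<'E'
from h import *
c=eyes.calibration("wrist");s=sense();q=s["ee_rot"];r=R.from_quat([q[1],q[2],q[3],q[0]]).as_matrix()
M=c["mount"];K=np.array([[c["fx"],0,c["cx"]],[0,c["fy"],c["cy"]],[0,0,1]])
p=cv2.undistortPoints(np.array([(317,112),(318,174),(178,174),(457,174)],float).reshape(-1,1,2),K,c["dist"])[:,0]
d=(r@M[:3,:3]@np.c_[p,np.ones(4)].T).T;o=s["eef_pos"]+r@M[:3,3]
P=o+d*((55.4-o[2])/d[:,2])[:,None]
print((P@[.891,.454,0]-s["eef_pos"]@[.891,.454,0]).round(1),(P@[-.454,.891,0]-s["eef_pos"]@[-.454,.891,0]).round(1))
E
python3 -m jog '[[0,0,0.03,0,0,0,0],[0,0,0.028,0,0,0,0],[0,0,0,0,0,0,0]]'
python3 -c "
from h import *
togo([510.7-45*.891,-362.4-45*.454,46],np.radians(117))"
```

```text
[86.5 55.4 55.6 56. ] [  2.1   1.5  76.1 -72.7]
time_s: 8.35
eef_pos: [446.7, -394.1, 44.0]
ee_rot: [-0.002, 0.972, 0.235, -0.001]
force: [-0.5, 0.6, 1.0]
grip_width: 0.002
grip_force: 0.0
t 8.35 pos [ 446.7 -394.1   44. ] F [-0.5  0.6  1. ] j [-0.92  0.68  1.48 -0.    0.98  0.18]
shift m [ 0.0264  0.0009 -0.002 ] turn [-0.004  0.001  0.003]
```

```bash
python3 -m jog '[[0.013,0.001,-0.001,0,0,0,0],[0.013,0,-0.001,0,0,0,0],[0.008,0,-0.001,0,0,0,0],[0.004,0,-0.003,0,0,0,0],[0.004,0,-0.004,0,0,0,0]]'
python3 -m jog '[[0.004,0,-0.003,0,0,0,0],[0.004,0,-0.003,0,0,0,0],[0.004,0,-0.002,0,0,0,0],[0.005,0,-0.002,0,0,0,0],[0.005,0,-0.002,0,0,0,0]]'
python3 -c "
from h import *
s=sense()['eef_pos'];print('s',(s-[510.7,-362.4,0])@[.891,.454,0],s[2],sense()['force'])
w=eyes.capture('wrist');cv2.imwrite('pics/w2.png',cv2.resize(w,(400,300),interpolation=cv2.INTER_AREA)[:,:,::-1])"
```

```text
time_s: 8.85
eef_pos: [485.6, -376.7, 55.9]
ee_rot: [0.0, 0.972, 0.235, -0.0]
force: [-0.7, 0.1, 0.0]
grip_width: 0.004
grip_force: 0.3
time_s: 9.35
eef_pos: [505.1, -366.8, 67.6]
ee_rot: [0.0, 0.972, 0.235, 0.0]
force: [-0.7, 0.2, 0.5]
grip_width: -0.004
grip_force: 0.1
s -7.028965136546679 67.5683302219002 [-0.74905963  0.18749043  0.51694992]
```

View pics/w2.png

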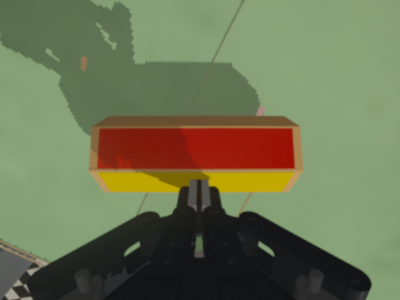

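The bar is tilted with the tip on the yellow face at (198,180). Its pose fits about 35–40°, which is past the tipping point, so I push a little further, lift and look.

```bash
python3 -m jog '[[0.005,0,-0.001,0,0,0,0],[0.005,0,-0.001,0,0,0,0],[0.003,0,0,0,0,0,0],[0,0,0,0,0,0,0],[0,0,0,0,0,0,0]]'
python3 -m jog '[[0,0,-0.02,0,0,0,0],[-0.03,0,-0.01,0,0,0,0],[-0.03,0,-0.005,0,0,0,0],[0,0,0,0,0,0,0],[0,0,0,0,0,0,0]]'
python3 -c "
from h import *
s=sense()['eef_pos'];print('s',(s-[510.7,-362.4,0])@[.891,.454,0],s[2],sense()['force'])
w=eyes.capture('wrist');cv2.imwrite('pics/w3.png',w[:,:,::-1])"
```

```text
time_s: 9.9
eef_pos: [516.2, -360.9, 69.1]
ee_rot: [-0.0, 0.972, 0.235, -0.0]
force: [-0.1, 0.3, -0.7]
grip_width: 0.004
grip_force: 0.0
time_s: 10.4
eef_pos: [462.6, -388.6, 104.4]
ee_rot: [0.0, 0.972, 0.234, 0.0]
force: [0.6, 0.1, -0.3]
grip_width: 0.0
grip_force: 0.0
s -54.770954634565626 104.39683552927117 [ 0.62030809  0.08072011 -0.34395328]
```

View pics/w3.png

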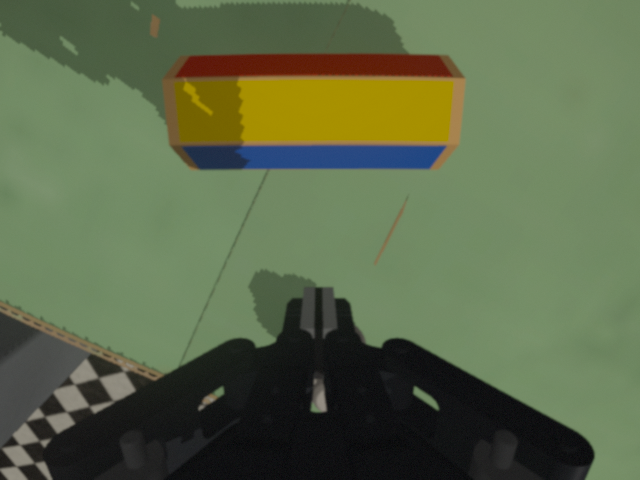

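Yellow is now up: the top face runs from row 77 to row 145 across columns 167–463, and the bar is still square to the tool. I measure it and position for the second roll.

```bash
python3 - <<'E'
from h import *
c=eyes.calibration("wrist");s=sense();q=s["ee_rot"];r=R.from_quat([q[1],q[2],q[3],q[0]]).as_matrix()
M=c["mount"];K=np.array([[c["fx"],0,c["cx"]],[0,c["fy"],c["cy"]],[0,0,1]])
p=cv2.undistortPoints(np.array([(317,77),(318,145),(171,145),(463,145)],float).reshape(-1,1,2),K,c["dist"])[:,0]
d=(r@M[:3,:3]@np.c_[p,np.ones(4)].T).T;o=s["eef_pos"]+r@M[:3,3]
P=o+d*((55.4-o[2])/d[:,2])[:,None]
print((P@[.891,.454,0]-s["eef_pos"]@[.891,.454,0]).round(1),(P@[-.454,.891,0]-s["eef_pos"]@[-.454,.891,0]).round(1))
E
python3 -m jog '[[0.01,0,0.03,0,0,0,0],[0,0.0,0.028,0,0,0,0],[0,0,0,0,0,0,0]]'
python3 -c "
from h import *
togo([510.7-13*.891,-362.4-13*.454,46],np.radians(117))"
```

```text
[102.8  70.4  70.8  71.1] [  2.2   1.7  77.7 -73.3]
time_s: 10.75
eef_pos: [471.1, -381.5, 42.5]
ee_rot: [-0.003, 0.972, 0.235, -0.002]
force: [-0.6, 0.5, 1.5]
grip_width: 0.003
grip_force: 0.0
t 10.75 pos [ 471.1 -381.5   42.5] F [-0.6  0.5  1.5] j [-0.87  0.7   1.44  0.    1.    0.22]
shift m [ 0.0309  0.0011 -0.0035] turn [-0.007  0.002  0.004]
```

```bash
python3 -m jog '[[0.015,0.001,-0.002,0,0,0,0],[0.015,0,-0.001,0,0,0,0],[0.008,0,-0.001,0,0,0,0],[0.004,0,-0.003,0,0,0,0],[0.004,0,-0.004,0,0,0,0]]'
python3 -m jog '[[0.004,0,-0.003,0,0,0,0],[0.004,0,-0.003,0,0,0,0],[0.004,0,-0.002,0,0,0,0],[0.005,0,-0.002,0,0,0,0],[0.005,0,-0.002,0,0,0,0]]'
python3 -m jog '[[0.005,0,-0.001,0,0,0,0],[0.005,0,-0.001,0,0,0,0],[0.004,0,0,0,0,0,0],[0,0,0,0,0,0,0],[0,0,0,0,0,0,0]]'
python3 -m jog '[[0,0,-0.02,0,0,0,0],[-0.03,0,-0.01,0,0,0,0],[-0.03,0,-0.02,0,0,0,0],[-0.04,0,-0.02,0,0,0,0],[-0.04,0,-0.02,0,0,0,0]]'
python3 -m jog '[[-0.03,0,-0.03,0,0,0,0],[0,0,0,0,0,0,0],[0,0,0,0,0,0,0]]'
python3 - <<'E'
from h import *
w=cv2.resize(eyes.capture("wrist"),(400,300),interpolation=cv2.INTER_AREA)
t=cv2.resize(eyes.capture("top")[170:310,130:530],(800,280),interpolation=cv2.INTER_CUBIC)
s=cv2.resize(eyes.capture("side"),(400,300),interpolation=cv2.INTER_AREA)
cv2.imwrite("pics/end.png",np.vstack([np.hstack([w,s]),t])[:,:,::-1]);print(sense()["time_s"],sense()["force"])
E
```

```text
time_s: 11.25
eef_pos: [513.7, -363.4, 57.9]
ee_rot: [0.0, 0.972, 0.235, 0.0]
force: [-0.4, -0.3, -0.3]
grip_width: -0.0
grip_force: 0.0
time_s: 11.75
eef_pos: [533.1, -353.6, 69.5]
ee_rot: [0.0, 0.972, 0.235, 0.0]
force: [0.1, -0.1, 0.1]
grip_width: 0.001
grip_force: 0.1
time_s: 12.25
eef_pos: [545.1, -347.2, 71.1]
ee_rot: [-0.0, 0.972, 0.235, -0.0]
force: [-0.0, 0.2, -0.2]
grip_width: -0.003
grip_force: 0.0
time_s: 12.75
eef_pos: [419.1, -411.5, 161.9]
ee_rot: [-0.0, 0.972, 0.235, -0.0]
force: [0.2, 0.3, -0.1]
grip_width: 0.003
grip_force: 0.0
time_s: 13.05
eef_pos: [393.5, -425.1, 191.5]
ee_rot: [0.0, 0.972, 0.234, 0.0]
force: [-0.3, 0.3, -0.6]
grip_width: -0.0
grip_force: 0.0
13.2 [-0.47601203 -0.77175057 -0.54808577]
```

View pics/end.png

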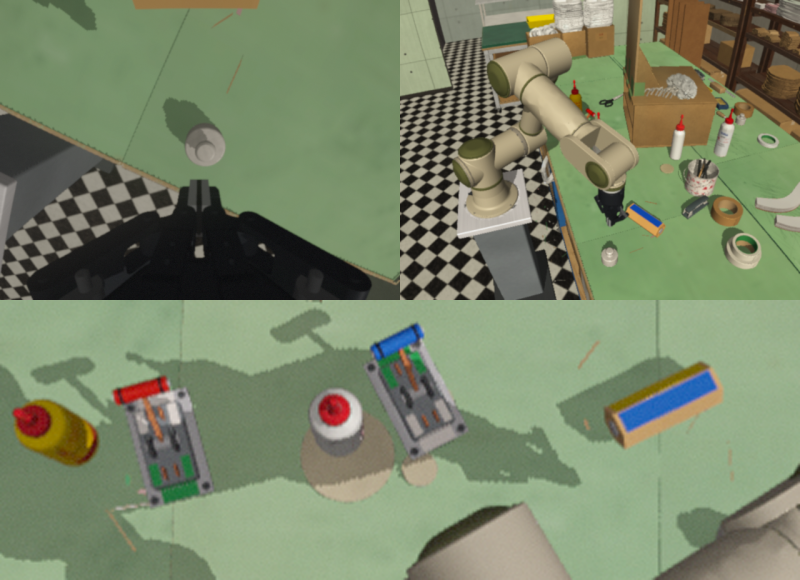

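Blue is flat on top of the bar at (664,400). The red grip is at the white end at (140,390) and the blue grip at the green end at (397,342). The bottles and the weight are in place, and the gripper is clear of everything.

```bash
python3 -c "
from rig import finish_job
print(finish_job())"
```

```text
the job is handed in; nothing more can be done
None
```

The job is handed in at about 13 s: red switch thrown off, then blue switch thrown on, then the bar rolled two faces (about 64 mm along the bench) so blue lies on top, with the bottles and weight left standing and the gripper clear of everything.

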